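# Back the strap winch off one notch

## Robot

A 7-joint arm with a two-finger parallel gripper is mounted at the origin on a cart in front of the work surface, level with it; the furniture and walls round the work are solid. World frame = base frame: x ahead of the robot, y to its left, z up, the work surface at z = 0. Lengths are in m, angles in degrees, forces in N, time in s.
With the tool pointing down it reaches from about 0.4 to 0.85 m from the base axis. Payload 10.4 kg.
Tool frame: the origin (TCP) lies midway between the tips of the shut fingers; the grasp point (between the pads) lies 19 mm behind it; z points along the fingers, y is the line along which they close (so a half turn about z gives the same grasp; the last joint's range is limited). The gripper opens to 87 mm and grips with 3 to 60 N. Pads are 19 mm wide; open, the fingers measure 117 mm over their backs; the gripper's body (75 mm by 190 mm) begins 51 mm behind the grasp point.
Start: joints at [63.277, 19.034, -3.707, 83.658, 1.238, 77.344, -5.071], TCP at [0.268, -0.564, 0.223] pointing down, gripper open.
Joint ranges: [-148.97, 148.97], [-28.65, 121.19], [-84.17, 76.75], [9.2, 138.47], [-72.65, 252.65], [3.7, 117.97], [-149.18, 149.18]. Speed limits (degrees/s): [127.2, 127.2, 159.86, 159.86, 180, 180, 180].

## Interface

Orientations are given as [roll, pitch, yaw] about the fixed x, y, z axes, in that order (R = Rz(yaw) Ry(pitch) Rx(roll)).
In Python, from workcell import sense, vision, job, search_frame, trace gives the robot as it stands.
- The arm moves only by the tool send_rows, never from a script. Its argument "plan" is a list of rows, each an object of numbers: "dx", "dy", "dz": the shift along the tool's x, y, z in mm; "yaw": the turn about the tool's z in degrees. A call has 1 to 12 rows; each row shifts and turns the commanded pose from where the row before left it, along the tool's axes as they then stand; what a row does not reach is not made up. A row lasts 1/12 s, in which the tool goes at most 41.7 mm and 7.16 degrees, less where a joint would pass 70% of its speed; a pose out of reach is approached as far as the arm can. A call with a gripper value outside its range is refused whole. "gripper" is the opening, from 0 (shut) to 1 (fully open), set as the call begins (left out, the last holds). The fingers move at their own pace and stop on an object; "grip_force" is the grip in N (left out, the last holds). Time passes only in rows, so rows that do not move let the fingers close. It gives the time, the measured TCP pose, the force, the opening and the grip force at its end, in the units of the state.
- sense(): the state, without advancing time (a new reading comes with each control period).
- vision.get_image(name): name is "side" or "top" or "wrist"; returns the picture (400x640x3 uint8, blue, green, red); there is no depth.
- vision.get_calibration(name): a dict with "camera_matrix" (3x3 intrinsics, pixels), "origin" and "attitude" of the camera in the world. Camera axes: x right, y down, z forward; pixel columns grow to the right and rows downward; lengths in m; the calibration is good to about 2 mm. A picture is of the moment at which its call begins: read the wrist's pose just before it. get_calibration takes no time and is no camera call; for the wrist camera it gives the pose at the moment of the call.
- job.hand_in(): hands the job in; it is judged then, once.
Trained networks look in the newest picture that a camera, given by its name, has taken for a name from the list of things; names that differ only in an ending like _2 or _b are one class to them, and where a whole thing is asked for, a point or a joint stands for the part that bears it (a point fixed in the world has none). Each returns a list of dicts, best first, with "confidence" (0 to 1); they miss things now and then, are a little off and sometimes report something else, mostly with a low value. They report only what shows in the picture. A call takes as long as a camera call.
- search_frame(camera, target): "position" ([column, row] in pixels, amid what is visible of it).
- trace(camera, target): "mask" (400x640 bool, what is visible of it) and "position" ([column, row] in pixels, amid what is visible of it).
The state is a dict: "t": time; "q": joint angles; "qd": joint speeds; "joint_torque": joint torques, N m; "tool_pos": TCP position; "tcp_rot": TCP orientation; "contact_force": force on the tool from outside, world axes, zero at the start; "torque": the same for the moment, N m; "gripper_width": finger opening in m; "finger_force": force on a finger pad.
Only numpy, scipy, OpenCV 4.12 (cv2) and the standard library are available. Lean on these libraries where they do the work, as an engineer would, in place of code of your own. Each camera call takes 0.05 s, during which the arm holds its last target. There are 200 camera calls.

## Task

The small strap winch on the bench was wound one notch too far, so the slot in its drum no longer lines up with the gap between the guide rollers. Only pushing with the outside of a fingertip, tip the pawl by its red-knobbed lever fully back off the ratchet wheel, push the upper spoke of the star handle away from you to turn the wheel back one notch until the drum slot is level, then tip the pawl down again so that it sits in the teeth and locks the wheel. Push gently, take nothing between the fingers, and leave the loose things round the winch where they stand.

Things in the scene. Friction and masses are not known exactly. Their poses are not given: they have to be found in the camera images.
- strap_winch: strap winch, dark green steel frame on a base plate 144 x 120 mm, bolted down. Origin on the bench, straight under the middle of the drum axis. x: level, away from the robot side (from the guide rollers to the pawl's pivot); y: level, along the drum axis, to the left seen from the robot; z: up. All offsets given below (winch x, y, z) are in this frame, z from the bench.
- drum_axis (a point): middle of the drum, on the axis (along winch y) of drum, ratchet wheel and star handle, 68 mm above the bench. Aluminium drum 36 mm thick with an 8 mm slot right through, between cheek plates at |y| 35 to 40 mm; two guide rollers at x -57, z 58 and 78 mm. The ratchet wheel (8 teeth, outer radius 42 mm) is at y +42 to +52 mm, the four-spoked star handle at y -70 mm.
- ratchet_wheel (a joint): angle (rad) of drum, ratchet wheel and star handle, one piece. 0 = drum slot level; falls as the wheel is turned back (its top moves away, winch +x). One notch is 0.785; it starts at 0.72 to 0.90. With the pawl down in the notch wanted it has play from -0.10 (tooth on pawl) to +0.25. Pawl up: turns both ways against 0.07 N m of friction and stays where left.
- top_spoke_knob (a point): centre of the black ball (20 mm) on the end of the spoke to push, an 11 mm steel rod; 52 mm from the drum axis, at winch y -70 mm. At wheel angle a the spoke leans a - 0.393 rad from upright, positive towards the robot side: about 22 degrees towards it at the start, 22 degrees away from it when the slot is level.
- pawl_pivot (a point): on the pawl's pivot axis (along winch y), in the middle of its nose arm: winch x +44, y +47, z 99 mm. The green cheek and the stop pin beside it reach up to z 128 mm, the ratchet wheel to z 110 mm. The nose arm, 38 mm long, lies towards the robot side onto the top of the wheel. Overhead, a wall shelf's underside is 0.56 m above the bench from world x 0.64 on.
- pawl (a joint): angle (rad) of the pawl. 0 = nose down between the teeth; grows as its lever is tipped away (winch +x), which lifts the nose; 0.87 = fully back on the stop pin. The knob's weight carries it over: it tips back onto the pin by itself above about 0.6 and falls down by itself below about 0.4. Under 1 N at the knob moves it. Above 0.25 the nose is clear of the teeth.
- pawl_knob (a point): centre of the red ball (20 mm) on the end of the pawl's lever, an 8 mm rod; 55 mm from the pivot axis, at winch y +66 mm. Pawl down: winch x +21, z 149 mm; pawl fully back: x +67, z 149 mm.
- thread_tan_mid (a point): middle (half-way up) of the tan thread spool standing left of the winch, diameter 40, height 60 mm, loose
- wax_cake_mid (a point): middle of the yellow wax cake, diameter 48, height 18 mm, loose, right of the winch
- snap_setter_mid (a point): middle of the steel snap setter standing upright right of the winch, diameter 18, height 94 mm, loose
- dye_white_mid (a point): middle of the white dye bottle with black cap that stands on the open bench well right of the winch, diameter 43, height 83 mm, loose
- card_holder_mid (a point): middle of the card holder standing on its long edge near the front of the bench, right of the winch, 22 x 88 x 62 mm, loose
- spring_clamp_mid (a point): middle of the black spring clamp lying flat behind and left of the winch, 39 x 103 x 16 mm, loose

How it is judged:
By the outcome, as a careful person would: the job done as asked, in the order asked, and still so for the second after the job is handed in, with the robot touching nothing.
It also fails if it takes over 48 s, if anything falls off the work surface, if the arm or the gripper's body presses on something with over 40 N, if the wrist force passes 120 N, or if a joint passes its speed limit or range.

## Working session

There is one attempt and no reset: what is moved stays moved. The work goes in short steps, Python scripts to look and compute and a tool call to move; the robot and the scene stay as the last step left them, time stands still between calls to the robot, and variables do not carry over. Pictures are saved under pics/ and viewed, at most 10 in all, crops included, and the job is handed in when it is done.

Besides the shell and the picture viewer there is one more tool, called as name(argument=value, ...), one argument or row to a line, values as JSON. send_rows: Moves the arm, as the interface text tells. Its arguments: {"type":"object","properties":{"plan":{"type":"array","items":{"type":"object","properties":{"dx":{"type":"number"},"dy":{"type":"number"},"dz":{"type":"number"},"yaw":{"type":"number"}}}},"gripper":{"type":"number"},"grip_force":{"type":"number"}},"required":["plan"]}

```bash
mkdir -p pics
cat > h.py <<'E'
from workcell import sense, vision, job, search_frame, trace
import numpy as np, cv2
from scipy.spatial.transform import Rotation as R
def cal(n):
    c=vision.get_calibration(n); return c
def ray(c,px):
    K=np.array(c["camera_matrix"]); A=np.array(c["attitude"],float)
    M=A if A.shape==(3,3) else R.from_euler('xyz',A,degrees=True).as_matrix()
    d=M@np.linalg.solve(K,[px[0],px[1],1.]); return np.array(c["origin"]),d/np.linalg.norm(d)
def proj(c,p):
    K=np.array(c["camera_matrix"]); A=np.array(c["attitude"],float)
    M=A if A.shape==(3,3) else R.from_euler('xyz',A,degrees=True).as_matrix()
    v=K@(M.T@(np.array(p)-np.array(c["origin"]))); return v[:2]/v[2]
def onplane(c,px,z):
    o,d=ray(c,px); return o+d*(z-o[2])/d[2]
E
python3 - <<'E'
from h import *
s=sense(); print(s)
for n in("side","top"):
    im=vision.get_image(n); cv2.imwrite(f"pics/{n}0.png",im); c=cal(n); print(n,c)
    for t in("strap_winch","drum_axis","top_spoke_knob","pawl_pivot","pawl_knob","thread_tan_mid","wax_cake_mid","snap_setter_mid","dye_white_mid","card_holder_mid","spring_clamp_mid"):
        print(t,[(np.round(r["position"]),round(r["confidence"],2)) for r in search_frame(n,t)[:2]])
E
```

```text
{'t': 0.0, 'q': array([63.27883151, 19.07119658, -3.70601923, 83.70657998,  1.23811597,
       77.34481814, -5.06899124]), 'qd': array([-0.05417016, -0.08294894,  0.00601647,  0.09509786,  0.05290563,
        0.03674675, -0.02899923]), 'joint_torque': array([ 5.77857136e-04, -6.23233223e+01,  2.51409388e-02, -3.89893126e+01,
       -6.13650447e-02,  3.99681693e-02,  1.53530314e-04]), 'tool_pos': array([ 0.26815219, -0.5641081 ,  0.2217576 ]), 'tcp_rot': array([-1.79917404e+02,  4.79569601e-03,  2.54283460e+01]), 'contact_force': array([ 0.30134162,  0.21213328, -0.96590319]), 'torque': array([-0.01284368, -0.01700232, -0.05052071]), 'finger_force': 0.0, 'gripper_width': 0.08689905731966259}
side {'camera_matrix': array([[509.94007991,   0.        , 317.77250254],
       [  0.        , 509.94007991, 192.04346368],
       [  0.        ,   0.        ,   1.        ]]), 'origin': array([ 0.40316954, -1.17818958,  0.60054296]), 'attitude': array([-115.57102784,   -1.29748041,   -7.30020065])}
strap_winch [(array([290., 193.]), 0.78)]
drum_axis [(array([291., 194.]), 0.82)]
top_spoke_knob [
[... 550 characters left out ...]
 0.38392294, -0.12351403,  1.06293517]), 'attitude': array([-170.37033509,   -0.3609985 ,  -89.32386965])}
strap_winch [(array([289., 217.]), 0.88)]
drum_axis [(array([288., 219.]), 0.78)]
top_spoke_knob [(array([288., 212.]), 0.94)]
pawl_pivot []
pawl_knob [(array([254., 223.]), 0.58), (array([287., 215.]), 0.38)]
thread_tan_mid [(array([235., 239.]), 0.53), (array([432., 253.]), 0.47)]
wax_cake_mid [(array([334., 186.]), 0.71), (array([284., 220.]), 0.47)]
snap_setter_mid [(array([432., 252.]), 0.7)]
dye_white_mid [(array([415., 190.]), 0.82), (array([255., 222.]), 0.57)]
card_holder_mid [(array([434., 249.]), 0.6)]
spring_clamp_mid [(array([212., 170.]), 0.8), (array([415., 187.]), 0.24)]
```

Run:
```python
import cv2
a=cv2.imread("pics/side0.png")[130:330,200:440]; b=cv2.imread("pics/top0.png")[130:290,190:460]
cv2.imwrite("pics/s1.png",cv2.resize(a,None,fx=3,fy=3,interpolation=2)[:600]); cv2.imwrite("pics/t1.png",cv2.resize(b,(800,474),interpolation=2))
```

```text
(no output)
```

View pics/s1.png

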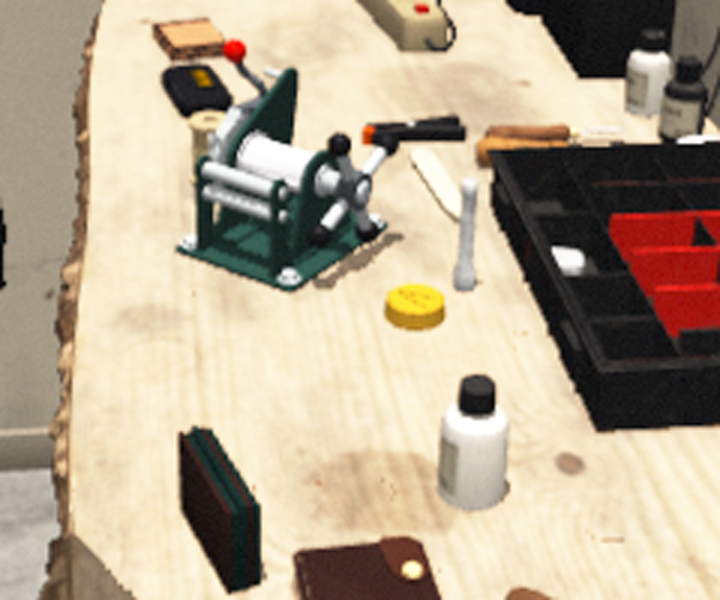

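View pics/t1.png

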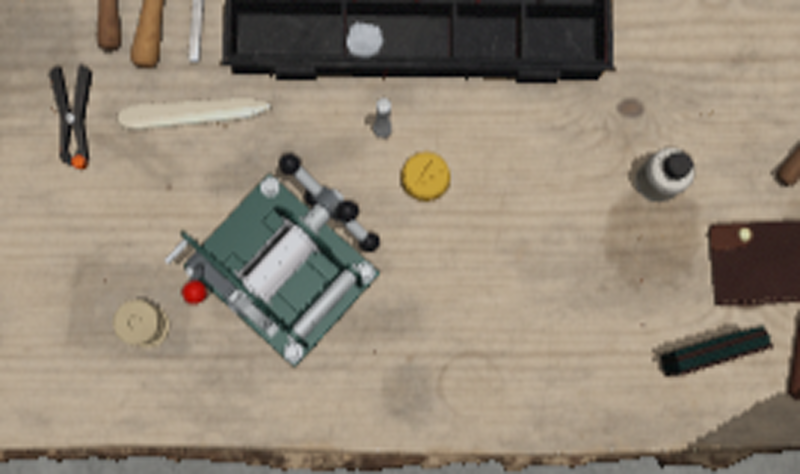

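Top view: red knob at about (255,228) px, and the top spoke ball at (307,201). The winch is turned about 45° so its star faces right and away. Side view: red knob (278,147), top ball (313,178). Next I'll fit the winch pose.

```bash
cat > fit.py <<'E'
from h import *
from scipy.optimize import least_squares
T=lambda u,v:(190+u*270/800,130+v*160/474)
S=lambda u,v:(200+u/3,130+v/3)
def model(p):
    a=p[3]; b=lambda k:(-52*np.sin(a-.393+k*np.pi/2),-70,68+52*np.cos(a-.393+k*np.pi/2))
    m=dict(red=(21,66,149),b0=b(0),b1=b(1),b2=b(2),b3=b(3),cF=(-72,-60,2),cL=(-72,60,2),cR=(72,-60,2))
    c,s=np.cos(p[2]),np.sin(p[2])
    return {k:np.array([p[0]+(c*v[0]-s*v[1])/1000,p[1]+(s*v[0]+c*v[1])/1000,v[2]/1000]) for k,v in m.items()}
obs=[("top",dict(red=T(194,291),b0=T(347,210),b1=T(370,241),b3=T(289,162),cF=T(380,270),cL=T(295,367),cR=T(268,172))),
("side",dict(red=S(234,50),b0=S(339,145),b3=S(387,145),b1=S(320,234),b2=S(369,230),cF=S(295,290),cL=S(178,248),cR=S(387,222)))]
C={n:cal(n) for n in("top","side")}
f=lambda p:np.concatenate([proj(C[n],model(p)[k])-np.array(v) for n,o in obs for k,v in o.items()])
r=least_squares(f,[.4,-.05,.78,.8],loss="soft_l1")
print(r.x,np.degrees(r.x[2])); i=0
for n,o in obs:
    for k in o: print(n,k,np.round(f(r.x)[i:i+2],1)); i+=2
for k,v in model(r.x).items(): print(k,np.round(v,4))
for nm,u,v,z in(("tan",138,320,.06),("wax",426,176,.018),("snap",383,104,.094),("clamp",72,117,.01)): print(nm,onplane(C["top"],T(u,v),z))
E
python3 fit.py
```

```text
[ 0.50280565 -0.03737143  0.85893586  0.84788199] 49.213399846105624
top red [-0.5 -0.3]
top b0 [-0.4 -0.6]
top b1 [-1. -1.]
top b3 [-0.5 -0.4]
top cF [ 0.1 -0.1]
top cL [-0.  -0.4]
top cR [-0.2 -0.5]
side red [-0.1  0.7]
side b0 [-0.1  0.5]
side b3 [-0.5  0. ]
side b1 [0.  1.1]
side b2 [-0.5  0.5]
side cF [-1.4  1.5]
side cL [-1.8  1.4]
side cR [0.4 1.7]
red [0.4666 0.0216 0.149 ]
b0 [ 0.5409 -0.1004  0.1147]
b1 [ 0.5253 -0.1185  0.0452]
b2 [ 0.5707 -0.0658  0.0213]
b3 [ 0.5863 -0.0477  0.0908]
cF [ 0.5012 -0.1311  0.002 ]
cL [ 0.4103 -0.0527  0.002 ]
cR [ 0.5953 -0.0221  0.002 ]
tan [0.44743561 0.08299602 0.06      ]
wax [ 0.58863654 -0.17297297  0.018     ]
snap [ 0.63803319 -0.13108824  0.094     ]
clamp [0.6432618  0.16545754 0.01      ]
```

send_rows(
  gripper=0,
  grip_force=5,
  plan=[
    {"yaw": -6},
    {"yaw": -6},
    {"yaw": -6},
    {"yaw": -5.8},
    {"dx": 25,"dy": -11},
    {"dx": 25,"dy": -11},
    {"dx": 25,"dy": -11},
    {"dx": 25,"dy": -11},
    {"dx": 25,"dy": -11},
    {"dx": 25,"dy": -11},
    {"dx": 25,"dy": -11},
    {"dx": 25,"dy": -11},
  ],
)

```text
schema error: expected keys dx, dy, dz, yaw
```

send_rows(
  plan=[
    {"dx": 25,"dy": -11},
    {"dx": 25,"dy": -11},
    {"dx": 25,"dy": -11},
    {"dx": 25,"dy": -11},
    {"dx": 25,"dy": -11},
    {"dx": 25,"dy": -11},
    {"dx": 25,"dy": -11},
    {"dx": 25,"dy": -11},
    {"dx": 25,"dy": -11},
    {"dx": 25,"dy": -11},
    {"dx": 25,"dy": -11},
    {},
  ],
)

```text
schema error: expected keys dx, dy, dz, yaw
```

```bash
cat > w.py <<'E'
from h import *
P=(0.5028,-0.0374,np.radians(49.21))
def st():
    s=sense(); p=s["tool_pos"]; d=p[:2]-np.array(P[:2]); c,si=np.cos(P[2]),np.sin(P[2])
    print("t",round(s["t"],2),"winch mm",np.round([1000*(c*d[0]+si*d[1]),1000*(-si*d[0]+c*d[1]),1000*p[2]],1),"rot",np.round(s["tcp_rot"],1),"F",np.round(s["contact_force"],1),"q",np.round(s["q"]),"w",round(s["gripper_width"],3)); return s
E
python3 -c "
from w import *
st()"
```

```text
t 1.2 winch mm [-552.2 -166.8  222.6] rot [180.   -0.   25.4] F [ 0.9 -0.7 -0.2] q [63. 19. -4. 84.  1. 77. -5.] w 0.087
```

send_rows(
  gripper=0,
  grip_force=5,
  plan=[
    {"dx": 0,"dy": 0,"dz": 0,"yaw": -6},
    {"dx": 0,"dy": 0,"dz": 0,"yaw": -6},
    {"dx": 0,"dy": 0,"dz": 0,"yaw": -6},
    {"dx": 0,"dy": 0,"dz": 0,"yaw": -5.8},
    {"dx": 25,"dy": -11,"dz": 0,"yaw": 0},
    {"dx": 25,"dy": -11,"dz": 0,"yaw": 0},
    {"dx": 25,"dy": -11,"dz": 0,"yaw": 0},
    {"dx": 25,"dy": -11,"dz": 0,"yaw": 0},
    {"dx": 25,"dy": -11,"dz": 0,"yaw": 0},
    {"dx": 25,"dy": -11,"dz": 0,"yaw": 0},
    {"dx": 25,"dy": -11,"dz": 0,"yaw": 0},
    {"dx": 25,"dy": -11,"dz": 0,"yaw": 0},
  ],
)

```text
t: 2.2
tool_pos: [0.3326, -0.3543, 0.2227]
tcp_rot: [180.0, 0.0, 49.2]
contact_force: [1.8, 1.5, 0.5]
gripper_width: 0.015
finger_force: 0.0
```

send_rows(
  plan=[
    {"dx": 25,"dy": -11,"dz": 0,"yaw": 0},
    {"dx": 25,"dy": -11,"dz": 0,"yaw": 0},
    {"dx": 25,"dy": -11,"dz": 0,"yaw": 0},
    {"dx": 25,"dy": -11,"dz": 0,"yaw": 0},
    {"dx": 25,"dy": -11,"dz": 0,"yaw": 0},
    {"dx": 25,"dy": -11,"dz": 0,"yaw": 0},
    {"dx": 25,"dy": -11,"dz": 0,"yaw": 0},
    {"dx": 25,"dy": -11,"dz": 0,"yaw": 0},
    {"dx": 25,"dy": -11,"dz": 0,"yaw": 0},
    {"dx": 25,"dy": -11,"dz": 0,"yaw": 0},
    {"dx": 25,"dy": -11,"dz": 0,"yaw": 0},
    {"dx": 0,"dy": 0,"dz": 0,"yaw": 0},
  ],
)

```text
t: 3.2
tool_pos: [0.4216, -0.0632, 0.2231]
tcp_rot: [180.0, -0.1, 49.6]
contact_force: [0.2, 0.3, -0.1]
gripper_width: 0.0003
finger_force: 0.0
```

```bash
python3 -c "
from w import *
st()"
```

```text
t 3.2 winch mm [-72.6  44.6 223.1] rot [ 1.80e+02 -1.00e-01  4.96e+01] F [ 0.2  0.3 -0.1] q [ 40.  -5. -35. 110.  -3.  74. -34.] w 0.0
```

send_rows(
  plan=[
    {"dx": 13,"dy": -5.5,"dz": 0,"yaw": 0},
    {"dx": 13,"dy": -5.5,"dz": 0,"yaw": 0},
    {"dx": 13,"dy": -5.5,"dz": 14,"yaw": 0},
    {"dx": 13,"dy": -5.5,"dz": 14,"yaw": 0},
    {"dx": 0,"dy": 0,"dz": 14,"yaw": 0},
    {"dx": 0,"dy": 0,"dz": 14,"yaw": 0},
    {"dx": 0,"dy": 0,"dz": 14,"yaw": 0},
    {"dx": 0,"dy": 0,"dz": 12,"yaw": 0},
    {"dx": 0,"dy": 0,"dz": 0,"yaw": 0},
    {"dx": 0,"dy": 0,"dz": 0,"yaw": 0},
  ],
)

```text
t: 4.03
tool_pos: [0.4373, -0.0147, 0.1405]
tcp_rot: [-180.0, 0.0, 49.2]
contact_force: [0.5, -0.6, 0.1]
gripper_width: 0.0003
finger_force: 0.0
```

```bash
python3 -c "
from w import *
st()
a=vision.get_image('top')[150:260,220:360]; b=vision.get_image('side')[100:240,230:370]
a=cv2.resize(a,(400,314),interpolation=2);b=cv2.resize(b,(400,400),interpolation=2)
a=cv2.copyMakeBorder(a,0,86,0,0,0)
cv2.imwrite('pics/c1.png',np.hstack([a,b]))"
```

```text
t 4.03 winch mm [-25.6  64.4 140.5] rot [-180.     0.    49.2] F [ 0.5 -0.6  0.1] q [ 36.   1. -40. 115.   1.  64. -45.] w 0.0
```

View pics/c1.png

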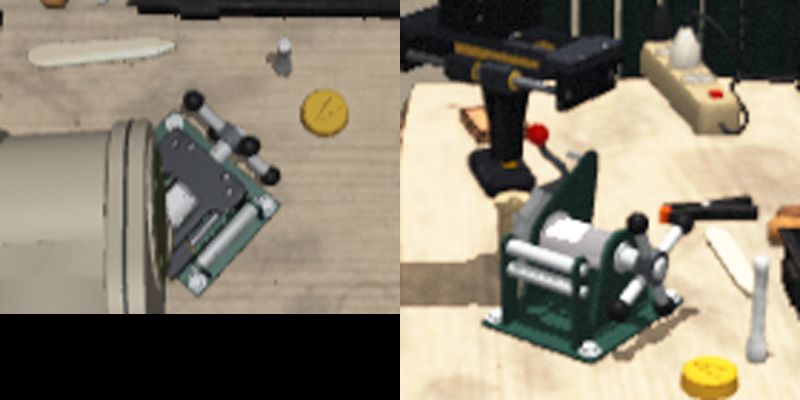

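The side view shows the shut finger just left of the red knob at knob height (finger foot at about (500,170), knob at (537,133) in the crop), so it's placed to push.

send_rows(
  plan=[
    {"dx": 5,"dy": 0,"dz": 0,"yaw": 0},
    {"dx": 5,"dy": 0,"dz": 0,"yaw": 0},
    {"dx": 5,"dy": 0,"dz": 0,"yaw": 0},
    {"dx": 4,"dy": 0,"dz": 0,"yaw": 0},
    {"dx": 4,"dy": 0,"dz": 0,"yaw": 0},
    {"dx": 4,"dy": 0,"dz": 0,"yaw": 0},
    {"dx": 4,"dy": 0,"dz": 0,"yaw": 0},
    {"dx": 4,"dy": 0,"dz": 0,"yaw": 0},
    {"dx": 4,"dy": 0,"dz": 0,"yaw": 0},
    {"dx": 4,"dy": 0,"dz": 0,"yaw": 0},
  ],
)

```text
t: 4.97
tool_pos: [0.466, 0.0184, 0.1405]
tcp_rot: [180.0, -0.0, 49.2]
contact_force: [0.3, 0.0, -0.3]
gripper_width: 0.0007
finger_force: 0.1
```

send_rows(
  plan=[
    {"dx": 4,"dy": 0,"dz": 0,"yaw": 0},
    {"dx": 4,"dy": 0,"dz": 0,"yaw": 0},
    {"dx": 4,"dy": 0,"dz": 0,"yaw": 0},
    {"dx": 3,"dy": 0,"dz": 0,"yaw": 0},
    {"dx": 3,"dy": 0,"dz": 0,"yaw": 0},
    {"dx": 3,"dy": 0,"dz": 0,"yaw": 0},
    {"dx": 0,"dy": 0,"dz": 0,"yaw": 0},
  ],
)

```text
t: 5.55
tool_pos: [0.4797, 0.0345, 0.1406]
tcp_rot: [-180.0, -0.0, 49.3]
contact_force: [-0.9, 0.7, 1.3]
gripper_width: 0.0007
finger_force: 0.0
```

```bash
python3 -c "
from w import *
st()
b=vision.get_image('side')[100:240,230:370]
for t in ('pawl_knob','pawl'): print([(r['position'],r['confidence']) for r in search_frame('side',t)[:2]])
c=cal('side'); import math
for x,z in((21,149),(53,153),(67,149)):
  cc,s=math.cos(P[2]),math.sin(P[2]); print(x,proj(c,[P[0]+(cc*x-s*66)/1e3,P[1]+(s*x+cc*66)/1e3,z/1e3]))
cv2.imwrite('pics/c2.png',cv2.resize(b,(560,560),interpolation=2))"
```

```text
t 5.55 winch mm [ 39.3  64.4 140.6] rot [-180.    -0.    49.3] F [-0.9  0.7  1.3] q [ 31.   8. -43. 109.   6.  65. -55.] w 0.001
[([354.2, 208.0], 0.63)]
[]
21 [277.85262895 147.33209598]
53 [285.52026334 142.30404995]
67 [288.79598352 142.27620197]
```

View pics/c2.png

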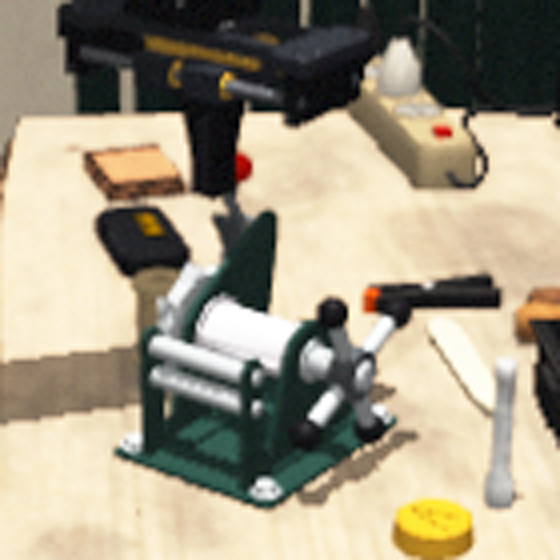

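The red knob now shows at about (290,142) px against a predicted (289,142) for fully back, so the pawl is on its stop. Next I'll retreat and go to the star handle.

send_rows(
  plan=[
    {"dx": -8,"dy": 0,"dz": 0,"yaw": 0},
    {"dx": -8,"dy": 0,"dz": 0,"yaw": 0},
    {"dx": -8,"dy": 0,"dz": -10,"yaw": 0},
    {"dx": 0,"dy": 0,"dz": -20,"yaw": 0},
    {"dx": 0,"dy": 0,"dz": -20,"yaw": 0},
    {"dx": -12,"dy": 19,"dz": -10,"yaw": 0},
    {"dx": -12,"dy": 23,"dz": 0,"yaw": 0},
    {"dx": -12,"dy": 23,"dz": 0,"yaw": 0},
    {"dx": -13,"dy": 23,"dz": 0,"yaw": 0},
    {"dx": -13,"dy": 23,"dz": 0,"yaw": 0},
    {"dx": -13,"dy": 23,"dz": 0,"yaw": 0},
    {"dx": 0,"dy": 0,"dz": 0,"yaw": 0},
  ],
)

```text
t: 6.7
tool_pos: [0.5158, -0.135, 0.2001]
tcp_rot: [180.0, 0.1, 48.8]
contact_force: [-0.7, -0.2, 0.1]
gripper_width: 0.0004
finger_force: 0.0
```

```bash
python3 -c "
from w import *
st()
a=vision.get_image('wrist'); b=vision.get_image('side')[100:240,230:370]
cv2.imwrite('pics/c3.png',np.hstack([cv2.resize(a,(480,300)),cv2.resize(b,(300,300),interpolation=2)]))
for n in ('side','wrist'):
  for t in ('pawl_knob','top_spoke_knob'): print(n,t,[(r['position'],r['confidence']) for r in search_frame(n,t)[:2]]) if n=='wrist' else 0"
```

```text
t 6.7 winch mm [-65.4 -73.6 200.1] rot [1.80e+02 1.00e-01 4.88e+01] F [-0.7 -0.2  0.1] q [ 40.  11. -34.  98.   7.  73. -37.] w 0.0
wrist pawl_knob [([111.1, 37.8], 0.69)]
wrist top_spoke_knob [([242.4, 116.5], 0.91)]
```

View pics/c3.png

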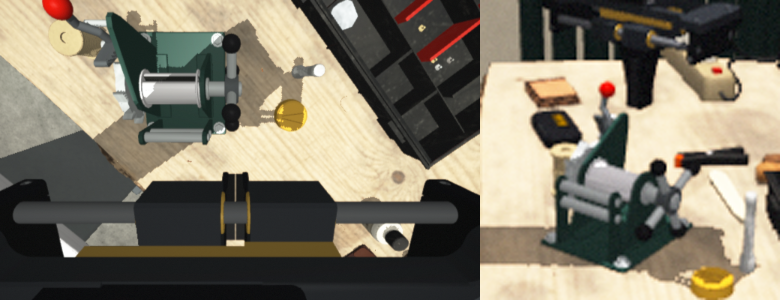

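Wrist view: the pawl knob sits back over the stop, and the star's top ball is at about (308,147) px, in line with the fingers. I'll descend and push in stages.

send_rows(
  plan=[
    {"dx": 0,"dy": -3,"dz": 19,"yaw": 0},
    {"dx": 0,"dy": 0,"dz": 19,"yaw": 0},
    {"dx": 0,"dy": 0,"dz": 19,"yaw": 0},
    {"dx": 0,"dy": 0,"dz": 19,"yaw": 0},
    {"dx": 0,"dy": 0,"dz": 18,"yaw": 0},
    {"dx": 5,"dy": 0,"dz": 0,"yaw": 0},
    {"dx": 5,"dy": 0,"dz": 0,"yaw": 0},
    {"dx": 5,"dy": 0,"dz": 0,"yaw": 0},
    {"dx": 3,"dy": 0,"dz": 0,"yaw": 0},
    {"dx": 3,"dy": 0,"dz": 0,"yaw": 0},
    {"dx": 3,"dy": 0,"dz": 0,"yaw": 0},
    {"dx": 3,"dy": 0,"dz": 0,"yaw": 0},
  ],
)

```text
t: 7.9
tool_pos: [0.5322, -0.1064, 0.1072]
tcp_rot: [179.9, -0.0, 49.2]
contact_force: [-1.5, -2.7, 2.8]
gripper_width: 0.0004
finger_force: 1.5
```

send_rows(
  plan=[
    {"dx": 3,"dy": 0,"dz": 0,"yaw": 0},
    {"dx": 3,"dy": 0,"dz": 0,"yaw": 0},
    {"dx": 3,"dy": 0,"dz": 0,"yaw": 0},
    {"dx": 3,"dy": 0,"dz": 0,"yaw": 0},
    {"dx": 3,"dy": 0,"dz": 0,"yaw": 0},
    {"dx": 3,"dy": 0,"dz": 0,"yaw": 0},
    {"dx": 3,"dy": 0,"dz": 0,"yaw": 0},
    {"dx": 3,"dy": 0,"dz": 0,"yaw": 0},
    {"dx": 0,"dy": 0,"dz": 0,"yaw": 0},
  ],
)

```text
t: 8.65
tool_pos: [0.5476, -0.0871, 0.1064]
tcp_rot: [-180.0, -0.0, 49.3]
contact_force: [0.2, -1.0, 0.3]
gripper_width: 0.0005
finger_force: 0.3
```

```bash
python3 -c "
from w import *
st()
a=vision.get_image('wrist'); b=vision.get_image('side')[100:240,230:370]
cv2.imwrite('pics/c4.png',np.hstack([a[:320:,:400][:300],cv2.resize(b,(400,400),interpolation=2)[100:400]]))"
```

```text
t 8.65 winch mm [ -8.4 -66.4 106.4] rot [-180.    -0.    49.3] F [ 0.2 -1.   0.3] q [ 34.  19. -35. 101.  12.  63. -46.] w 0.0
```

View pics/c4.png

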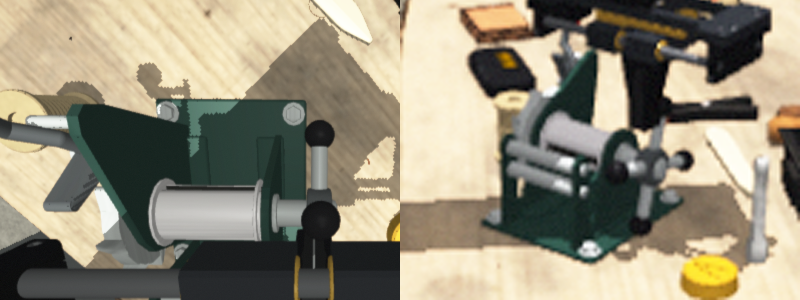

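Wrist view: top ball (321,217), far ball (320,133). Side view: far ball about (328,191), lower ball about (314,214). I'll solve the wheel angle from these.

```bash
cat > ang.py <<'E'
from w import *
from scipy.optimize import least_squares
def B(a,k):
    t=a-.393+k*np.pi/2; x,y,z=-52*np.sin(t),-70,68+52*np.cos(t); c,s=np.cos(P[2]),np.sin(P[2])
    return [P[0]+(c*x-s*y)/1e3,P[1]+(s*x+c*y)/1e3,z/1e3]
def solve(obs):
    C={n:cal(n) for n in("wrist","side","top")}
    for sub in [obs]+[[o] for o in obs]:
        f=lambda p:np.concatenate([proj(C[n],B(p[0],k))-px for n,k,px in sub])
        r=least_squares(f,[.2]); print([o[:2] for o in sub],np.round(r.x,3),np.round(r.fun,1)[:8])
E
python3 -c "
from ang import *
solve([('wrist',0,(321,217)),('wrist',3,(320,133)),('side',3,(328.4,191)),('side',2,(314,214)),('side',1,(306,195.6))])"
```

```text
[('wrist', 0), ('wrist', 3), ('side', 3), ('side', 2), ('side', 1)] [0.126] [-1.  -0.1 -1.4 -1.2  0.4  0.3  0.3  0. ]
[('wrist', 0)] [0.127] [-1. -0.]
[('wrist', 3)] [0.06] [-1.5 -0.1]
[('side', 3)] [0.138] [0.5 0.1]
[('side', 2)] [0.104] [0.  0.1]
[('side', 1)] [0.123] [0.1 0. ]
```

send_rows(
  plan=[
    {"dx": 2,"dy": 0,"dz": 0,"yaw": 0},
    {"dx": 2,"dy": 0,"dz": 0,"yaw": 0},
    {"dx": 1,"dy": 0,"dz": 0,"yaw": 0},
    {"dx": 0,"dy": 0,"dz": 0,"yaw": 0},
    {"dx": 0,"dy": 0,"dz": 0,"yaw": 0},
    {"dx": -4,"dy": 0,"dz": 0,"yaw": 0},
    {"dx": -8,"dy": 0,"dz": 0,"yaw": 0},
    {"dx": 0,"dy": 0,"dz": 0,"yaw": 0},
  ],
)

```text
t: 9.42
tool_pos: [0.5419, -0.0949, 0.1066]
tcp_rot: [180.0, 0.0, 49.1]
contact_force: [0.2, -0.8, -1.2]
gripper_width: 0.0007
finger_force: 0.0
```

```bash
python3 -c "
from w import *
st()
c=cal('wrist'); a=vision.get_image('wrist'); b=vision.get_image('side')[100:240,230:370]
for t in ('drum_axis','top_spoke_knob'): print([(r['position'],r['confidence']) for r in search_frame('wrist',t)[:3]])
cv2.imwrite('pics/c5.png',np.hstack([a[:300,:400],cv2.resize(b,(400,400),interpolation=2)[100:400]]))"
```

```text
t 9.42 winch mm [-17.9 -67.1 106.6] rot [180.    0.   49.1] F [ 0.2 -0.8 -1.2] q [ 35.  19. -35. 102.  12.  63. -45.] w 0.001
[([188.2, 161.5], 0.85)]
[([209.8, 199.4], 0.93)]
```

View pics/c5.png

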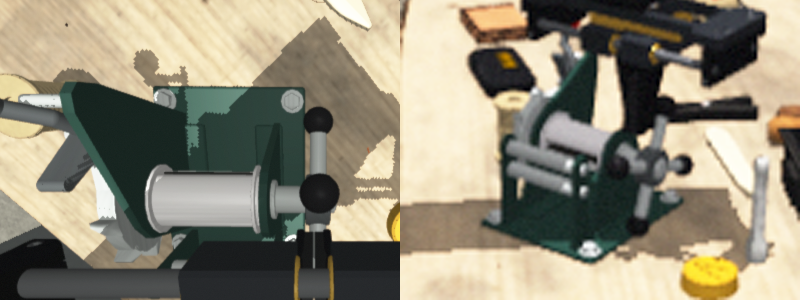

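Wrist view: top ball (320,192), far ball (319,120), finger now clear of the spoke. Side view: balls at about (328,193), (306,193) and (313,214).

```bash
python3 -c "
from ang import *
solve([('wrist',0,(320,192)),('wrist',3,(319,120)),('side',3,(328.4,192.8)),('side',2,(312.95,214)),('side',1,(305.6,193.5))])"
```

```text
[('wrist', 0), ('wrist', 3), ('side', 3), ('side', 2), ('side', 1)] [0.031] [-0.8  0.6 -1.3  2.2  0.   0.4  0.2  0.2]
[('wrist', 0)] [0.025] [-0.8  0. ]
[('wrist', 3)] [0.146] [-1.1 -0.1]
[('side', 3)] [0.051] [0.1 0. ]
[('side', 2)] [0.01] [0.  0.2]
[('side', 1)] [0.034] [0.8 0.2]
```

send_rows(
  plan=[
    {"dx": 0,"dy": 0,"dz": -16,"yaw": 0},
    {"dx": 0,"dy": 0,"dz": -26,"yaw": 0},
    {"dx": 0,"dy": 0,"dz": -26,"yaw": 0},
    {"dx": 0,"dy": 0,"dz": -26,"yaw": 0},
    {"dx": 19,"dy": -22,"dz": 0,"yaw": 0},
    {"dx": 19,"dy": -22,"dz": 0,"yaw": 0},
    {"dx": 19,"dy": -22,"dz": 0,"yaw": 0},
    {"dx": 19,"dy": -22,"dz": 0,"yaw": 0},
    {"dx": 19,"dy": -22,"dz": 0,"yaw": 0},
    {"dx": 19,"dy": -22,"dz": 0,"yaw": 0},
    {"dx": 0,"dy": 0,"dz": 0,"yaw": 0},
  ],
)

```text
t: 10.53
tool_pos: [0.5159, 0.0862, 0.2012]
tcp_rot: [-180.0, -0.1, 49.7]
contact_force: [-1.1, 0.9, 1.5]
gripper_width: 0.0006
finger_force: 0.0
```

```bash
python3 -c "
from w import *
st()"
```

```text
t 10.53 winch mm [102.2  70.8 201.2] rot [-1.80e+02 -1.00e-01  4.97e+01] F [-1.1  0.9  1.5] q [ 24.  11. -43.  99.   8.  73. -61.] w 0.001
```

send_rows(
  plan=[
    {"dx": 0,"dy": 3,"dz": 15,"yaw": 0},
    {"dx": 0,"dy": 0,"dz": 15,"yaw": 0},
    {"dx": 0,"dy": 0,"dz": 15,"yaw": 0},
    {"dx": 0,"dy": 0,"dz": 15,"yaw": 0},
    {"dx": 0,"dy": 0,"dz": 0,"yaw": 0},
    {"dx": -5,"dy": 0,"dz": 0,"yaw": 0},
    {"dx": -5,"dy": 0,"dz": 0,"yaw": 0},
    {"dx": -4,"dy": 0,"dz": 0,"yaw": 0},
    {"dx": -4,"dy": 0,"dz": 0,"yaw": 0},
    {"dx": -4,"dy": 0,"dz": 0,"yaw": 0},
    {"dx": -4,"dy": 0,"dz": 0,"yaw": 0},
    {"dx": -4,"dy": 0,"dz": 0,"yaw": 0},
  ],
)

```text
t: 11.53
tool_pos: [0.4997, 0.0542, 0.1408]
tcp_rot: [180.0, -0.0, 49.2]
contact_force: [-0.1, 0.1, -0.3]
gripper_width: 0.0003
finger_force: 0.0
```

send_rows(
  plan=[
    {"dx": -4,"dy": 0,"dz": 0,"yaw": 0},
    {"dx": -4,"dy": 0,"dz": 0,"yaw": 0},
    {"dx": -4,"dy": 0,"dz": 0,"yaw": 0},
    {"dx": -4,"dy": 0,"dz": 0,"yaw": 0},
    {"dx": -4,"dy": 0,"dz": 0,"yaw": 0},
    {"dx": -4,"dy": 0,"dz": 0,"yaw": 0},
    {"dx": -3,"dy": 0,"dz": 0,"yaw": 0},
    {"dx": -3,"dy": 0,"dz": 0,"yaw": 0},
    {"dx": 0,"dy": 0,"dz": 0,"yaw": 0},
    {"dx": 0,"dy": 0,"dz": 0,"yaw": 0},
  ],
)

```text
t: 12.37
tool_pos: [0.4818, 0.0337, 0.141]
tcp_rot: [179.9, -0.3, 49.3]
contact_force: [8.6, 6.8, -6.0]
gripper_width: 0.0009
finger_force: 5.0
```

```bash
python3 -c "
from w import *
st()
b=vision.get_image('side')[100:240,230:370]
cv2.imwrite('pics/c6.png',cv2.resize(b,(560,560),interpolation=2))"
```

```text
t 12.37 winch mm [ 40.1  62.4 141. ] rot [179.9  -0.3  49.3] F [ 8.6  6.8 -6. ] q [ 30.   8. -41. 109.   6.  65. -55.] w 0.001
```

View pics/c6.png

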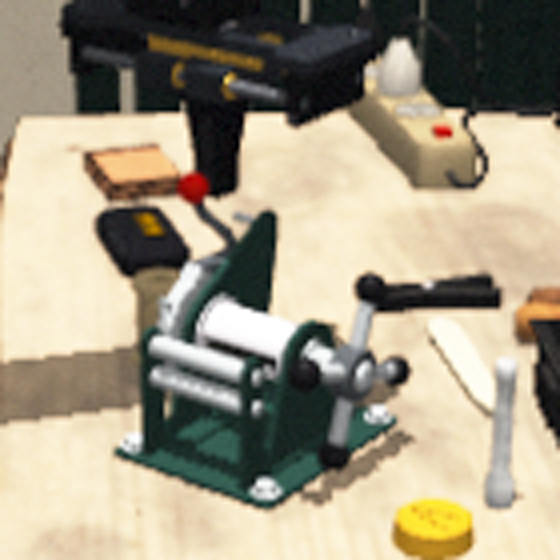

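The knob is at (278.5,146.5) px against a predicted (277.9,147.3) for down, so the pawl is seated. I'll back off and clear.

send_rows(
  plan=[
    {"dx": 6,"dy": 0,"dz": 0,"yaw": 0},
    {"dx": 10,"dy": 0,"dz": 0,"yaw": 0},
    {"dx": 10,"dy": 0,"dz": 0,"yaw": 0},
    {"dx": 0,"dy": 0,"dz": -20,"yaw": 0},
    {"dx": 0,"dy": 0,"dz": -25,"yaw": 0},
    {"dx": 0,"dy": 0,"dz": -25,"yaw": 0},
    {"dx": 0,"dy": 0,"dz": -25,"yaw": 0},
    {"dx": 0,"dy": 0,"dz": -10,"yaw": 0},
    {"dx": 0,"dy": 0,"dz": 0,"yaw": 0},
    {"dx": 0,"dy": 0,"dz": 0,"yaw": 0},
  ],
)

```text
t: 13.25
tool_pos: [0.4974, 0.0518, 0.2451]
tcp_rot: [180.0, 0.0, 49.2]
contact_force: [-0.2, 0.2, -0.7]
gripper_width: 0.0006
finger_force: 0.0
```

```bash
python3 -c "
from w import *
st()
b=vision.get_image('side')[100:240,230:370]; a=vision.get_image('wrist')
cv2.imwrite('pics/c7.png',np.hstack([a[:300,:400],cv2.resize(b,(400,400),interpolation=2)[60:360]]))"
```

```text
t 13.25 winch mm [ 64.   62.4 245.1] rot [180.    0.   49.2] F [-0.2  0.2 -0.7] q [ 29.   6. -42.  98.   4.  77. -55.] w 0.001
```

View pics/c7.png

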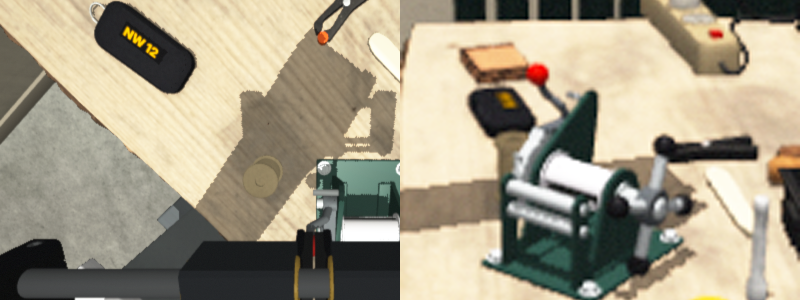

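Side view: pawl knob at (278.3,146.9) px (down), balls at (322.4,171.8), (306,193.1), (314,213.8) and (329.4,192.8), with the robot clear. I'll check the angle.

```bash
python3 -c "
from ang import *
solve([('side',0,(322.4,171.8)),('side',3,(329.4,192.8)),('side',2,(314,213.8)),('side',1,(306,193.1))])"
```

```text
[('side', 0), ('side', 3), ('side', 2), ('side', 1)] [0.044] [ 0.   0.6 -0.9  0.2 -0.7  0.4  0.4  0.8]
[('side', 0)] [0.046] [-0.   0.6]
[('side', 3)] [0.061] [-0.8 -0.2]
[('side', 2)] [0.108] [0.1 0.2]
[('side', 1)] [0.013] [0.6 0.1]
```

The wheel is at about 0.04 rad (inside the play range), with the pawl down and the robot clear.

```bash
python3 -c "
from h import *
print(job.hand_in())"
```

```text
the job is handed in; nothing more can be done
None
```

The job is handed in: pawl tipped fully back, wheel turned back one notch to about 0.04 rad (slot level), and pawl tipped down again into the teeth, with the robot clear, no loose thing contacted, and about 13 s of the 48 s used; the hand-in returned no verdict.

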